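# Re-zero and set the fume extractor's inlet valve after a filter change

### The job

I have just put a new filter in the soldering fume extractor: push its open filter drawer fully home until it snaps into its catch, then turn the handwheel of the inlet valve clockwise, by the revolving crank grip on its rim, until it is closed against its stop, and back it off exactly two full turns. Finish while still gripping the crank grip with the wheel still at that setting, so that I can tighten the lock nut: the program ends holding it, do not let go. Leave everything else on the bench where it is.

Things in the scene. Friction and masses are not known exactly. Their poses are not given: they have to be found in the camera images.
- extractor: Bench-top solder fume extractor, fixed: grey steel cabinet 280 (x, depth) x 380 (y, width) x 150 mm (z, height). Origin: centre of its underside; x points from its front (drawer side, nearest the robot) to its back, z up. Left (+y) bay: filter drawer. Right bay: valve on top, vertical axis at x -66, y -95 mm; from it a 60 mm pipe (top at 215 mm) runs to -y, then down into a hood at y -315 mm.
- filter_drawer (a joint): Opening of the filter drawer in m: 0 = fully home, positive = pulled out along the extractor's -x. Starts 35 to 70 mm out. A sprung roller catch resists from about 14 to 6 mm (up to 5 N on top of 1 to 2 N sliding friction); below about 4 mm it draws the drawer in and keeps it home.
- drawer_handle (a point): Middle of the drawer's horizontal steel bar pull: 11 mm round bar, 100 mm long along the extractor's y, its centre 32 mm off the drawer's face, 106 mm above the bench and 44 mm below the cabinet's top. The face is 12 mm thick, 112 mm high, 186 mm wide, centred on the pull in y; when home its back rests on the cabinet's front.
- handwheel (a joint): Angle of the valve's handwheel in rad: 0 = closed on its stop, grows counter-clockwise seen from above (opening), 6.283 a turn, four turns in all. Starts 3.5 to 9.0 rad open. Takes about 0.12 N m to turn (2 to 4 N at the grip) and stays where it is left.
- wheel_hub (a point): Centre of the top of the handwheel's hub, on the vertical valve axis, 255 mm above the bench. Aluminium handwheel, 125 mm diameter, three spokes, rim top 254 mm above the bench. A 12 mm brass spindle rises through the hub by 4 mm a turn as the valve opens (level with the hub at closed, 8 mm proud at two turns).
- crank_grip: Revolving crank grip: upright black barrel on the wheel's rim, 56 mm from the valve axis, 23 mm diameter, 58 mm tall, spinning freely on its pin, so the gripper need not turn with the wheel. Origin: its lower end, 256 mm above the bench. At joint value q it stands at angle pi + q about the valve axis from the extractor's x: closed, and at each full turn, straight to the front (-x).
- crank_middle (a point): Centre of the crank grip, half-way up, 285 mm above the bench.
- spool_a_mid (a point): Bystander: spool of solder, 58 mm diameter, 54 mm tall, standing on the cabinet's top above the drawer. This point: its centre.
- spool_b_mid (a point): Bystander: spool of solder, 58 mm diameter, 54 mm tall, on the bench in front of the right bay. This point: its centre.
- flux_mid (a point): Bystander: white flux bottle, 48 mm diameter, 110 mm tall, on the bench in front of the right bay. This point: half-way up.
- flux_brush_mid (a point): Bystander: wooden flux brush, 160 mm long, 13 mm thick, lying on the bench left of the drawer. This point: middle of the handle.
- pliers_mid (a point): Bystander: pliers, 125 mm long, lying on the bench left of the drawer. This point: at the rivet.
- old_filter_mid (a point): Bystander: the old pleated filter cassette, 234 x 152 x 50 mm, lying left of the extractor. This point: its centre.
- pendant_mid (a point): Bystander: hexagonal leaded glass pendant, 135 mm long, 64 mm across, lying on a soldering board in front of the hood. This point: its centre.

How it is judged (in metres and radians):
On the way, in this order (a step that is already met when the one before it is completed fails the run):
1. the filter drawer is pushed home into its catch (value of joint filter_drawer below 0.003 m), for 0.2 s.
2. with the drawer home, the handwheel is closed on its stop (value of joint filter_drawer below 0.003 m and value of joint handwheel below 0.09 rad), for 0.1 s.
At the end, for the whole second after the job is handed in: The drawer is home (within 3 mm), the handwheel is at rest two turns (12.57 rad, within 0.22 rad) open from its stop, and the fingers still grip the crank grip with more than 8 N; nothing else on the bench has been moved by more than 30 mm (value of joint filter_drawer below 0.003 m and value of joint handwheel between 12.346 and 12.786 rad and velocity of joint handwheel between -0.1 and 0.1 rad/s and contact force between the fingers and crank_grip above 8 N); the arm keeps its last pose, push and grip.
It fails at once if a thing that is not part of the job is moved by more than 30 mm (distance of any of spool_a_mid, spool_b_mid, flux_mid, flux_brush_mid, pliers_mid, old_filter_mid, pendant_mid from where it was at the start of the episode above 0.03 m).
It also fails if it takes over 72 s, if anything falls off the work surface, if the arm or the gripper's body presses on something with over 40 N, if the wrist force passes 120 N, or if a joint passes its speed limit or range.

### The arm

A 7-joint arm with a two-finger parallel gripper is mounted at the origin on the work surface. World frame = base frame: x ahead of the robot, y to its left, z up, the work surface at z = 0. Lengths are in mm, angles in rad, forces in N, time in s.
With the tool pointing down it reaches from about 425 to 800 mm from the base axis. Payload 8.3 kg.
Tool frame: the origin (TCP) lies midway between the tips of the shut fingers; the grasp point (between the pads) lies 19 mm behind it; y points along the fingers, z is the direction in which the jaws open and shut, and the axes are right-handed (so a half turn about y gives the same grasp; the last joint's range is limited). The gripper opens to 85 mm and grips with 20 to 120 N. Pads are 22 mm wide; open, the fingers measure 114 mm over their backs; the gripper's body (76 mm by 85 mm) begins 54 mm behind the grasp point. The pads swing forward as they close: fully open they stand 13 mm farther back than shut.
Start: joints at [-1.299, 0.383, 0.016, 1.37, -0.006, 1.388, -0.046], TCP at [205.31, 590.297, 231.279] pointing down, gripper open.
Joint ranges: [-2.95, 2.95], [-0.25, 2.06], [-1.52, 1.56], [0.18, 2.33], [-1.44, 4.58], [0.02, 2.06], [-3.01, 3.01]. Speed limits (rad/s): [2.39, 2.39, 3.01, 3.01, 3.14, 3.14, 3.14].

### API

Orientations are given as a 3x3 rotation matrix whose columns are the frame's x, y, z axes.
In Python, from plant import env gives the robot as it stands.
- The arm moves only by the tool play_rows, never from a script. Its argument "deltas" is a list of rows, each a list of 3 entries, a list of its own where there are three numbers: the shift along the tool's x, y, z in m, then the turn, a rotation vector about the tool's x, y, z in units of 10 degrees (1.0 is 10 degrees), then the opening, from 0 (shut) to 1 (fully open). A call has 1 to 5 rows; each row shifts and turns the commanded pose from where the row before left it, along the tool's axes as they then stand; what a row does not reach is not made up. A row lasts 1/8 s, in which the tool goes at most 62.5 mm and 10.7 degrees, less where a joint would pass 70% of its speed; a pose out of reach is approached as far as the arm can. A call with a gripper value outside its range is refused whole. The fingers move at their own pace and stop on an object; "force" is the grip in N (left out, the last holds). Time passes only in rows, so rows that do not move let the fingers close. It gives the time, the measured TCP pose, the force and the opening at its end, in the units of the state.
- env.get_state(): the state, without advancing time (a new reading comes with each control period).
- env.read_camera(name): name is "side" or "top"; returns the picture (400x640x3 uint8, red, green, blue); there is no depth.
- env.camera_info(name): a dict with "mtx" (3x3 intrinsics, pixels), "k1" (the pictures are not rectified: a ray, as slopes to the right and down, at radius r is drawn at 1 + k1 r^2 times it, then the intrinsics apply), "R" (3x3) and "t" (3): a world point X has camera coordinates R X + t. Camera axes: x right, y down, z forward; pixel columns grow to the right and rows downward; lengths in mm; the calibration is good to about 2 mm. A picture is of the moment at which its call begins. camera_info takes no time and is no camera call.
- env.job_done(): hands the job in, once; it reports no verdict.
The state is a dict: "time_s": time; "joint_positions": joint angles; "qd": joint speeds; "tau": joint torques, N m; "tool_pos": TCP position; "ee_rot": TCP orientation; "wrist_force": force on the tool from outside, world axes, zero at the start; "ft_torque": the same for the moment, N m; "opening": finger opening in mm.
Only numpy, scipy, OpenCV 4.12 (cv2) and the standard library are available. Lean on these libraries where they do the work, as an engineer would, in place of code of your own. Each camera call takes 0.05 s, during which the arm holds its last target.

## Working session

There is one attempt and no reset: what is moved stays moved. The work goes in short steps, Python scripts to look and compute and a tool call to move; the robot and the scene stay as the last step left them, time stands still between calls to the robot, and variables do not carry over. Pictures are saved under pics/ and viewed, and the job is handed in when it is done.

Besides the shell and the picture viewer there is one more tool, called by a JSON object that holds its "name" and its "arguments", one argument or row to a line. play_rows: Moves the arm, as the interface text tells. Its arguments: {"type":"object","properties":{"deltas":{"type":"array"},"force":{"type":"number"}},"required":["deltas"]}

```bash
ls; mkdir -p pics; python3 - <<'E'
from plant import env
import cv2
s=env.get_state()
for k,v in s.items(): print(k,v)
for n in ("side","top"):
    im=env.read_camera(n); cv2.imwrite(f"pics/{n}0.png",im[:,:,::-1]); print(n,env.camera_info(n))
E
```

```text
pics
time_s 0.0
joint_positions [-1.29890751  0.3842331   0.01636758  1.37116252 -0.0063238   1.38820252
 -0.04646704]
qd [ 2.72952649e-04 -1.10200242e-03 -6.00028591e-04  3.29364795e-06
 -7.77950975e-04 -1.57836338e-04  5.90914197e-04]
tau [-2.13827650e-05 -6.27591276e+01  8.44403151e-01 -3.71823049e+01
  1.66099792e-02  1.41642053e-02 -4.88823019e-06]
tool_pos [205.1442494  589.836059   230.27817564]
ee_rot [[ 9.44511995e-01 -6.33765177e-04  3.28476314e-01]
 [-3.28476926e-01 -1.85165246e-03  9.44510180e-01]
 [ 9.62631510e-06 -9.99998085e-01 -1.95708520e-03]]
wrist_force [-0.18267636  0.00281306  0.53010799]
ft_torque [ 0.04074014 -0.04058539 -0.04231965]
opening 85.07057357669628
side {'mtx': array([[382.84655933,   0.        , 323.04312557],
       [  0.        , 382.84655933, 198.92705863],
       [  0.        ,   0.        ,   1.        ]]), 'k1': -0.09370269545969029, 'R': array([[-0.9587179 , -0.28383758,  0.01721108],
       [-0.20948859,  0.66406874, -0.71772365],
       [ 0.1922876 , -0.69170003, -0.69611532]]), 't': array([ 561.91430365,  196.68229263, 1174.73936303])}
top {'mtx': array([[378.80011318,   0.        , 315.97226806],
       [  0.        , 378.80011318, 199.41380401],
       [  0.        ,   0.        ,   1.        ]]), 'k1': -0.08002466477649584, 'R': array([[-9.19022977e-03, -9.99957491e-01, -7.45665550e-04],
       [-9.90671772e-01,  9.20627205e-03, -1.35958394e-01],
       [ 1.35959479e-01, -5.10779069e-04, -9.90714267e-01]]), 't': array([  90.99360799,  564.1111601 , 1016.66574518])}
```

View pics/side0.png

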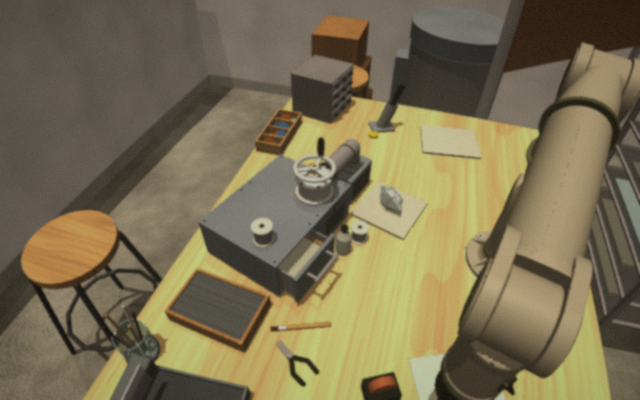

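View pics/top0.png

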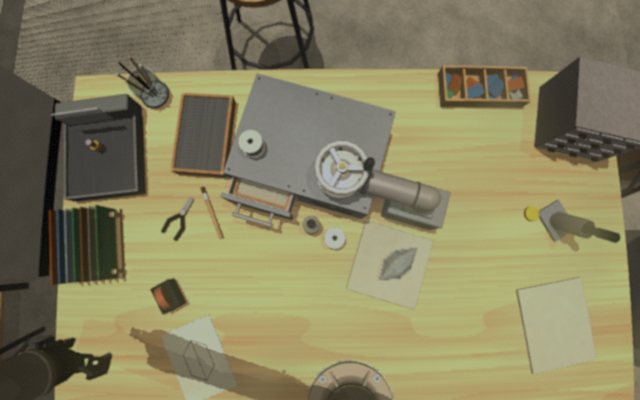

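Side view: extractor near (285,210), drawer open at about (305,265), and wheel at (313,170) with its black grip at (320,147). Top view: wheel centre at about (342,168), grip at (368,163), drawer bar at about (252,217). I'll enlarge both views to measure.

```bash
python3 - <<'E'
import cv2
a=cv2.imread("pics/top0.png")[60:270,210:470]; cv2.imwrite("pics/topz.png",cv2.resize(a,None,fx=3,fy=2.8,interpolation=cv2.INTER_CUBIC)[:600,:800])
a=cv2.imread("pics/side0.png")[120:310,190:440]; cv2.imwrite("pics/sidez.png",cv2.resize(a,None,fx=3,fy=3,interpolation=cv2.INTER_CUBIC))
E
```

```text
(no output)
```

View pics/topz.png

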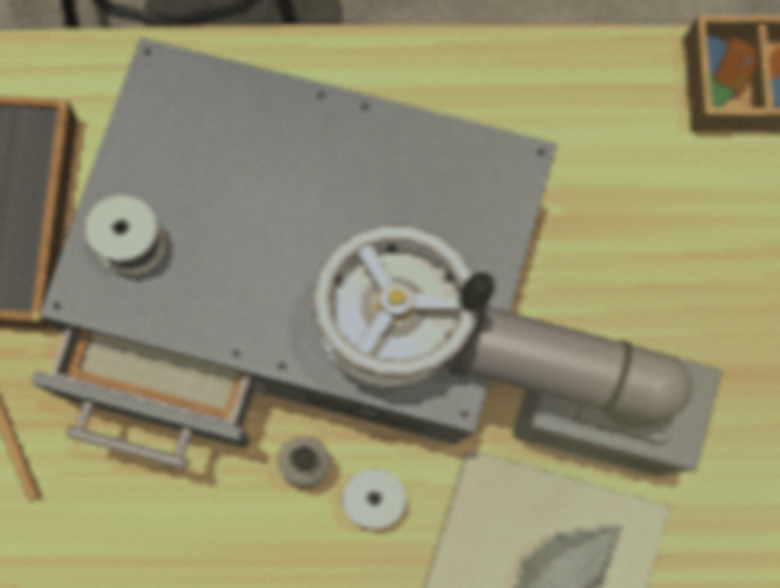

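View pics/sidez.png

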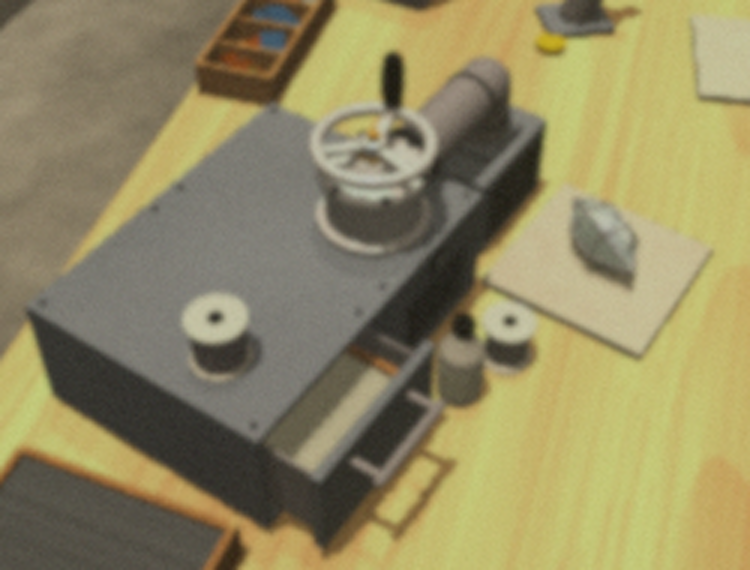

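```bash
cat > h.py <<'E'
import numpy as np, cv2
from plant import env
def ray(n,px):
    c=env.camera_info(n); k=c["k1"]
    d=cv2.undistortPoints(np.array([[px]],float),c["mtx"],np.array([k,0,0,0.]))[0,0]
    R,t=c["R"],c["t"]; return -R.T@t, R.T@np.array([d[0],d[1],1.])
def onz(n,px,z):
    o,d=ray(n,px); return o+d*(z-o[2])/d[2]
def proj(n,X):
    c=env.camera_info(n); 
    return cv2.projectPoints(np.array([X],float),cv2.Rodrigues(c["R"])[0],c["t"],c["mtx"],np.array([c["k1"],0,0,0.]))[0][0,0]
def two(p,q):
    o1,d1=ray("top",p);o2,d2=ray("side",q)
    s=np.linalg.lstsq(np.c_[d1,-d2],o2-o1,rcond=None)[0]
    return (o1+s[0]*d1+o2+s[1]*d2)/2, np.linalg.norm(o1+s[0]*d1-o2-s[1]*d2)
T=lambda x,y:(x/3+210-.33,y/2.8+60-.32)
S=lambda x,y:(x/3+190-.33,y/3+120-.33)
E
python3 - <<'E'
from h import *
np.set_printoptions(precision=1,suppress=True)
c=[onz("top",T(*p),150) for p in((143,40),(555,147),(473,428),(45,316))]
for p in c: print(p)
print("edges",[np.linalg.norm(c[i]-c[i-1]) for i in range(4)])
cs=[onz("side",S(*p),150) for p in((30,308),(250,442),(270,103))];print("side",cs)
print("hub top",onz("top",T(397,299),255),"side",onz("side",S(374,144),255))
print("griptop",onz("top",T(480,285),314),onz("side",S(392,55),314))
print("handle L,R top",onz("top",T(72,436),106),onz("top",T(185,462),106))
print("side",onz("side",S(360,478),106),onz("side",S(437,408),106))
E
```

```text
[885.1 237.4 150. ]
[ 775.8 -120.1  150. ]
[515.6 -41.3 150. ]
[620.3 315.9 150. ]
edges [np.float64(276.12520851640187), np.float64(373.8595277231795), np.float64(271.9149090752011), np.float64(372.20092519110455)]
side [array([880.6, 243.4, 150. ]), array([625.5, 323.4, 150. ]), array([ 778.4, -119.2,  150. ])]
hub top [609.1  27.  255. ] side [605.7  36.6 255. ]
griptop [606.  -26.8 314. ] [607.9 -27.3 314. ]
handle L,R top [515.7 300.3 106. ] [490.8 201.9 106. ]
side [535.  301.9 106. ] [491.  208.4 106. ]
```

{"name": "play_rows", "arguments": {
  "deltas": [
    [[0,0,0],[0,-0.27,0],0],
    [[0.035,0,-0.024],[0,0,0],0],
    [[0.035,0,-0.024],[0,0,0],0],
    [[0.035,0,-0.024],[0,0,0],0],
    [[0.035,0,-0.024],[0,0,0],0]
  ],
  "force": 40
}}

```text
time_s: 0.72
tool_pos: [313.0, 457.1, 230.9]
ee_rot: [[0.959, -0.001, 0.284], [-0.284, -0.001, 0.959], [-0.0, -1.0, -0.001]]
wrist_force: [0.7, -0.1, 0.5]
opening: 0.0
```

{"name": "play_rows", "arguments": {
  "deltas": [
    [[0.035,0,-0.024],[0,0,0],0],
    [[0.035,0,-0.024],[0,0,0],0],
    [[0.035,0,-0.024],[0,0,0],0],
    [[0.035,0,-0.024],[0,0,0],0],
    [[0.035,0,-0.024],[0,0,0],0]
  ]
}}

```text
time_s: 1.35
tool_pos: [446.6, 292.5, 231.0]
ee_rot: [[0.959, -0.001, 0.284], [-0.284, -0.0, 0.959], [-0.0, -1.0, -0.001]]
wrist_force: [0.7, 0.6, 0.2]
opening: 0.3
```

{"name": "play_rows", "arguments": {
  "deltas": [
    [[0.032,0,-0.024],[0,0,0],0],
    [[0,0.047,0],[0,0,0],0],
    [[0,0.047,0],[0,0,0],0],
    [[0,0.047,0],[0,0,0],0],
    [[0,0,0],[0,0,0],0]
  ]
}}

```text
time_s: 1.98
tool_pos: [467.2, 260.0, 86.8]
ee_rot: [[0.959, -0.007, 0.284], [-0.284, -0.005, 0.959], [-0.005, -1.0, -0.007]]
wrist_force: [0.4, 0.4, -0.1]
opening: -0.2
```

```bash
python3 - <<'E'
from h import *
print(env.get_state()["tool_pos"],env.get_state()["wrist_force"])
a=env.read_camera("top")[60:270,210:470,::-1]; cv2.imwrite("pics/top1.png",cv2.resize(a,None,fx=3,fy=2.8,interpolation=cv2.INTER_CUBIC))
a=env.read_camera("side")[120:310,190:440,::-1]; cv2.imwrite("pics/side1.png",cv2.resize(a,None,fx=3,fy=3,interpolation=cv2.INTER_CUBIC))
E
```

```text
[467.20240157 260.03795982  86.76710026] [ 0.41153749  0.38859961 -0.14065245]
```

View pics/top1.png

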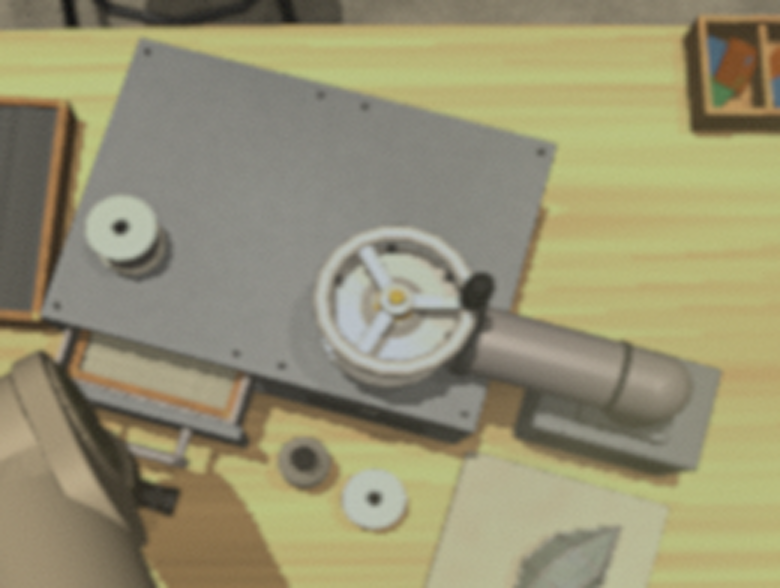

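View pics/side1.png

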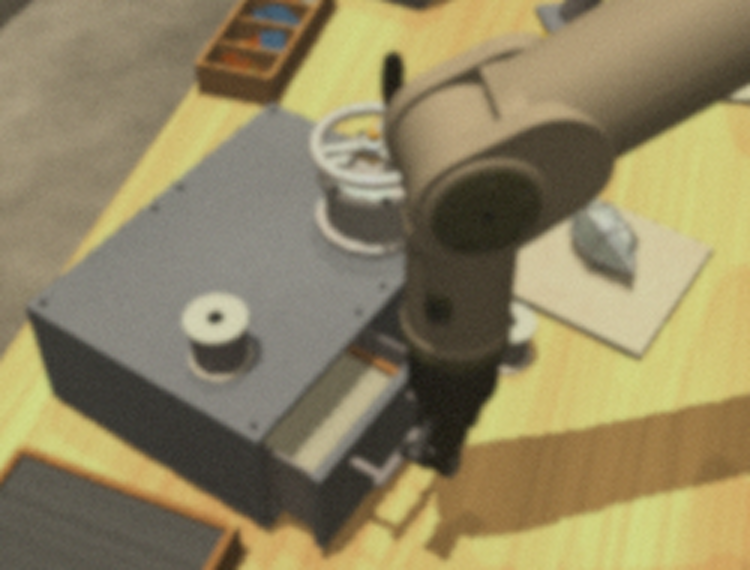

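{"name": "play_rows", "arguments": {
  "deltas": [
    [[0.01,0,0],[0,0,0],0],
    [[0.01,0,0],[0,0,0],0],
    [[0.01,0,0],[0,0,0],0],
    [[0.01,0,0],[0,0,0],0]
  ]
}}

```text
time_s: 2.58
tool_pos: [509.2, 250.3, 90.6]
ee_rot: [[0.959, 0.0, 0.284], [-0.284, 0.0, 0.959], [0.0, -1.0, 0.0]]
wrist_force: [-1.7, 0.6, 0.8]
opening: 0.1
```

{"name": "play_rows", "arguments": {
  "deltas": [
    [[0.008,0,0],[0,0,0],0],
    [[0.007,0,0],[0,0,0],0],
    [[0,0,0],[0,0,0],0]
  ]
}}

```text
time_s: 2.95
tool_pos: [522.9, 245.9, 90.0]
ee_rot: [[0.959, -0.0, 0.284], [-0.284, -0.0, 0.959], [-0.0, -1.0, -0.0]]
wrist_force: [-2.2, 1.0, 0.6]
opening: -0.1
```

{"name": "play_rows", "arguments": {
  "deltas": [
    [[0.004,0,0],[0,0,0],0],
    [[0,0,0],[0,0,0],0]
  ]
}}

```text
time_s: 3.2
tool_pos: [526.4, 244.9, 90.0]
ee_rot: [[0.959, -0.0, 0.284], [-0.284, -0.0, 0.959], [-0.0, -1.0, -0.0]]
wrist_force: [-1.5, 0.1, 0.6]
opening: -0.0
```

{"name": "play_rows", "arguments": {
  "deltas": [
    [[0.004,0,0],[0,0,0],0],
    [[0,0,0],[0,0,0],0]
  ]
}}

```text
time_s: 3.45
tool_pos: [531.3, 243.4, 90.4]
ee_rot: [[0.959, 0.001, 0.284], [-0.284, -0.0, 0.959], [0.001, -1.0, 0.0]]
wrist_force: [0.3, 0.6, -0.0]
opening: -0.2
```

{"name": "play_rows", "arguments": {
  "deltas": [
    [[0.003,0,0],[0,0,0],0],
    [[0,0,0],[0,0,0],0]
  ]
}}

```text
time_s: 3.7
tool_pos: [533.4, 243.1, 90.3]
ee_rot: [[0.959, -0.0, 0.284], [-0.284, 0.0, 0.959], [-0.0, -1.0, 0.0]]
wrist_force: [-1.3, 0.6, 0.3]
opening: 0.6
```

{"name": "play_rows", "arguments": {
  "deltas": [
    [[0.003,0,0],[0,0,0],0],
    [[0,0,0],[0,0,0],0]
  ]
}}

```text
time_s: 3.95
tool_pos: [533.6, 243.1, 90.1]
ee_rot: [[0.959, -0.005, 0.282], [-0.282, 0.0, 0.959], [-0.005, -1.0, -0.001]]
wrist_force: [-11.7, 0.9, 7.0]
opening: -0.2
```

{"name": "play_rows", "arguments": {
  "deltas": [
    [[-0.025,0,0],[0,0,0],0],
    [[-0.03,0,0],[0,0,0],0],
    [[0,-0.06,0],[0,0,0],0],
    [[0,-0.06,-0.01],[0,0,0],0],
    [[0,-0.06,-0.01],[0,0,0],0]
  ]
}}

```text
time_s: 4.58
tool_pos: [477.7, 238.1, 272.4]
ee_rot: [[0.959, 0.001, 0.284], [-0.284, 0.0, 0.959], [0.001, -1.0, 0.0]]
wrist_force: [0.9, 0.2, 0.2]
opening: -0.0
```

```bash
python3 - <<'E'
from h import *
print(env.get_state()["tool_pos"],env.get_state()["wrist_force"])
a=env.read_camera("top")[60:270,210:470,::-1]; cv2.imwrite("pics/top2.png",cv2.resize(a,None,fx=3,fy=2.8,interpolation=cv2.INTER_CUBIC))
a=env.read_camera("side")[120:310,190:440,::-1]; cv2.imwrite("pics/side2.png",cv2.resize(a,None,fx=3,fy=3,interpolation=cv2.INTER_CUBIC))
E
```

```text
[477.66803946 238.1164219  272.36290809] [0.88221452 0.1702623  0.21737954]
```

View pics/top2.png

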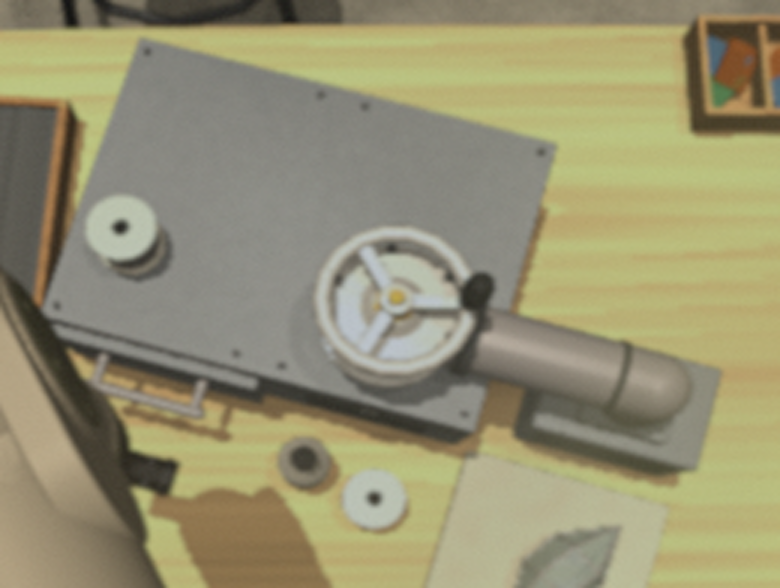

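View pics/side2.png

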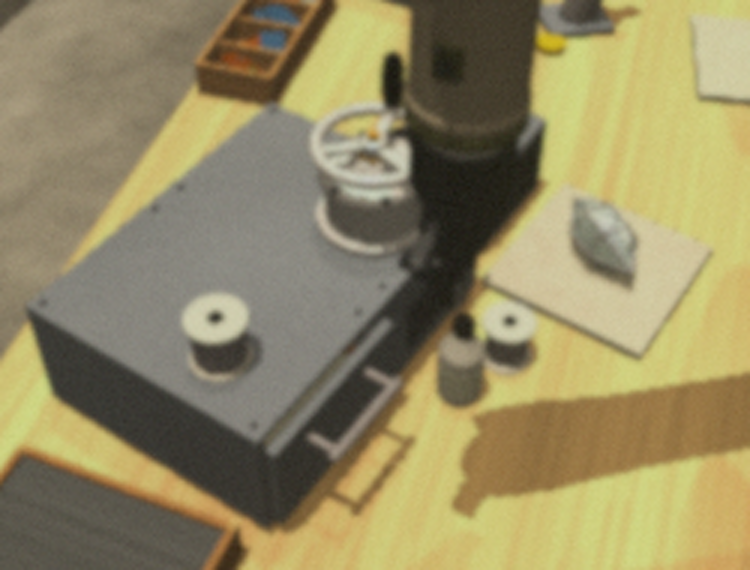

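```bash
python3 - <<'E'
from h import *
np.set_printoptions(precision=1,suppress=True)
C=np.array([699.2,97.9]);y=np.radians(-16.5);ex=np.array([np.cos(y),np.sin(y)]);ey=np.array([-ex[1],ex[0]])
L=lambda P:(float((P[:2]-C)@ex),float((P[:2]-C)@ey))
for n,f,pts in(("top",T,[(98,385),(200,411)]),("side",S,[(328,452),(393,384)])):
    for p in pts: print(n,L(onz(n,f(*p),106)))
print("before",[L(onz("top",T(*p),106)) for p in[(72,436),(185,462)]])
for z in(0,): pass
img=cv2.imread("pics/side2.png")[280:500,230:450]; cv2.imwrite("pics/z.png",cv2.resize(img,None,fx=2.7,fy=2.7))
E
```

```text
top (-181.5124978290784, 134.5010433283897)
top (-180.35854846846766, 41.6984274951792)
side (-176.30066770907925, 142.11567562657936)
side (-182.06478483575458, 45.8173233043255)
before [(-233.43154359494724, 141.95723071584825), (-229.35439655817703, 40.48367287287949)]
```

View pics/z.png

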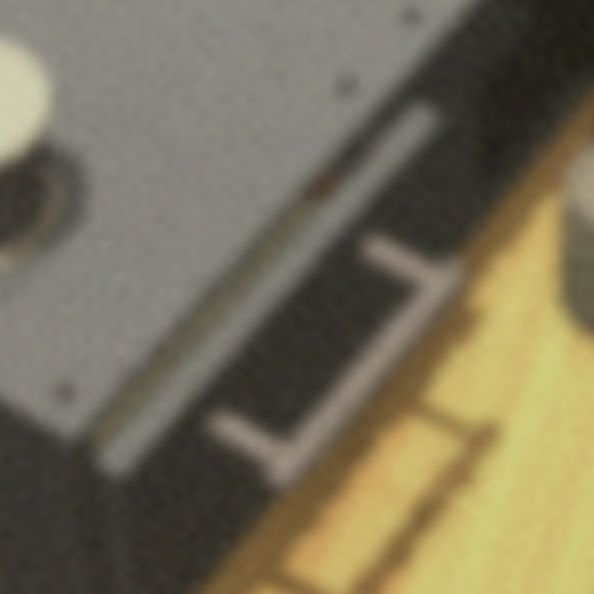

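```bash
python3 - <<'E'
from h import *
np.set_printoptions(precision=1,suppress=True)
C=np.array([699.2,97.9]);y=np.radians(-16.5);ex=np.array([np.cos(y),np.sin(y)]);ey=np.array([-ex[1],ex[0]])
L=lambda P:np.array([(P[:2]-C)@ex,(P[:2]-C)@ey])
Z=lambda a,b:S(230+a/2.7,280+b/2.7)
for nm,p in dict(cabedge=(195,300),faceback=(230,328),facefront=(252,348),cabR=(400,90),fbR=(405,112),ffR=(430,128)).items():
    print(nm,[L(onz("side",Z(*p),z)) for z in(150,140,130)])
for nm,p in dict(cab=(150,346),fback=(150,350),ffront=(150,364)).items():
    print("top",nm,[L(onz("top",T(*p),z)) for z in(150,140,130)])
E
cat > /tmp/c.py <<'E'
import cv2
a=cv2.imread("pics/top2.png")[300:450,30:280]; cv2.imwrite("pics/z2.png",cv2.resize(a,None,fx=3,fy=3))
E
python3 /tmp/c.py
```

```text
cabedge [array([-138.9,  126.6]), array([-133.9,  120.5]), array([-128.9,  114.4])]
faceback [array([-155.1,  129.6]), array([-150.3,  123.5]), array([-145.4,  117.4])]
facefront [array([-165.7,  132.2]), array([-161. ,  126.1]), array([-156.3,  120.1])]
cabR [array([-143.2,   12.9]), array([-138.2,    5.3]), array([-133.2,   -2.2])]
fbR [array([-150.3,   20.4]), array([-145.4,   12.9]), array([-140.5,    5.5])]
ffR [array([-161.4,   21.7]), array([-156.7,   14.3]), array([-151.9,    6.8])]
top cab [array([-139.5,   93. ]), array([-138.2,   95. ]), array([-136.8,   96.9])]
top fback [array([-143. ,   91.9]), array([-141.7,   93.9]), array([-140.4,   95.8])]
top ffront [array([-155.1,   88.2]), array([-153.9,   90.1]), array([-152.8,   92. ])]
```

View pics/z2.png

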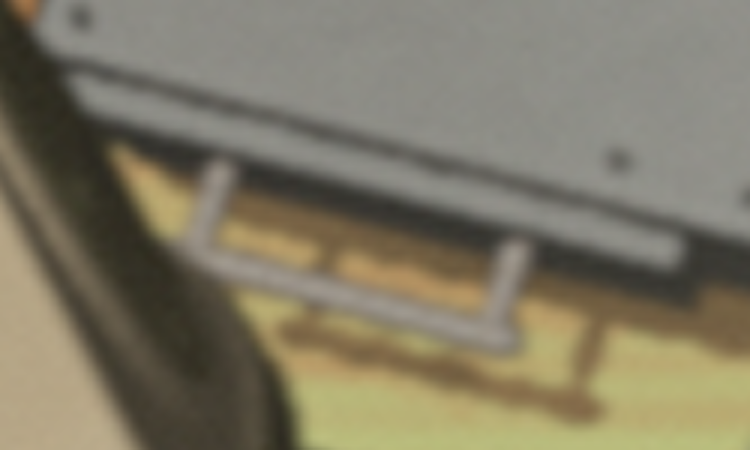

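```bash
cat > /tmp/c.py <<'E'
import cv2
a=cv2.imread("pics/top0.png")[170:230,210:300]; cv2.imwrite("pics/z3.png",cv2.resize(a,None,fx=8,fy=8,interpolation=cv2.INTER_CUBIC))
a=cv2.imread("pics/side0.png")[225:305,265:350]; cv2.imwrite("pics/z4.png",cv2.resize(a,None,fx=7,fy=7,interpolation=cv2.INTER_CUBIC))
E
python3 /tmp/c.py
```

```text
(no output)
```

View pics/z3.png

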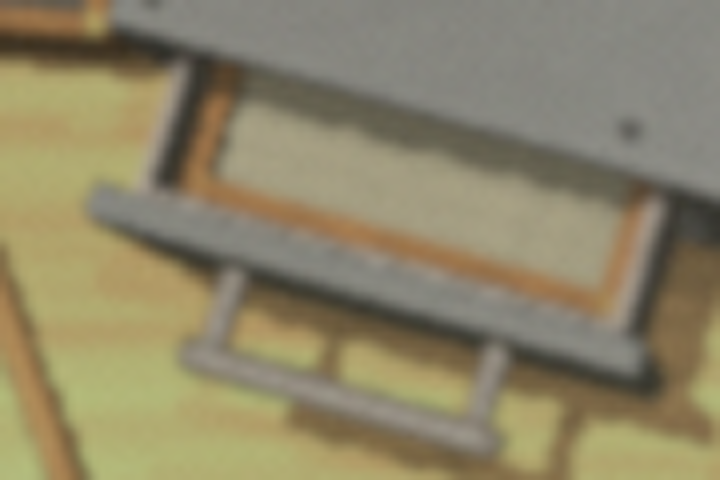

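View pics/z4.png

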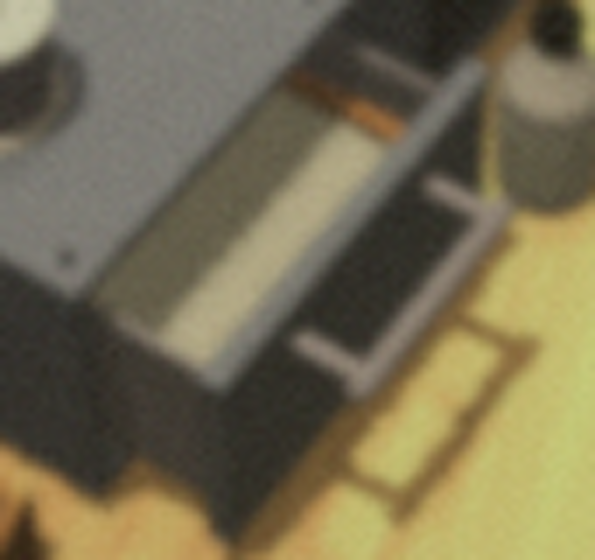

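```bash
python3 - <<'E'
from h import *
np.set_printoptions(precision=1,suppress=True)
C=np.array([699.2,97.9]);y=np.radians(-16.5);ex=np.array([np.cos(y),np.sin(y)]);ey=np.array([-ex[1],ex[0]])
L=lambda P:np.array([(P[:2]-C)@ex,(P[:2]-C)@ey])
A=lambda a,b:(210+a/8-.44,170+b/8-.44)
B=lambda a,b:(265+a/7-.43,225+b/7-.43)
for p,q in(((648,376),(488,70)),((90,212),(218,388)),((492,447),(505,210)),((185,355),(355,388))):
    X,e=two(A(*p),B(*q)); print(X,e,L(X))
# now
for p,q in(((200,411),(393,384)),((98,385),(328,452)),((258,388),(230+435/2.7,280+125/2.7))):
    X,e=two(T(*p),S(*q)); print("now",X,e,L(X))
E
```

```text
[510.1 150.9 124.2] 0.7242215290422992 [-196.3   -2.9]
[563.3 329.6 128.4] 0.4595630124669945 [-196.1  183.6]
[488.8 202.7 104.8] 0.337247539454406 [-231.5   40.7]
[519.4 302.4 108.9] 0.3142843994164727 [-230.5  145. ]
now [538.7 189.6 100.9] 0.03321475515704553 [-179.9   42.4]
now [568.1 280.2 100. ] 7.741540472277858 [-177.5  137.6]
now [556.8 137.9 120.8] 0.663191425070391 [-147.9   -2.1]
```

```bash
python3 - <<'E'
from h import *
np.set_printoptions(precision=1,suppress=True)
for n,box,f in(("top",(165,135,240,205),T),("side",(285,145,340,190),S)):
    im=cv2.imread(f"pics/{n}0.png").astype(int); 
    x0,y0,x1,y1={"top":(308,134,374,202),"side":(288,145,342,192)}[n]
    a=im[y0:y1,x0:x1]; g=a.min(2).astype(np.uint8)
    cv2.imwrite(f"pics/m_{n}.png",cv2.resize(im[y0:y1,x0:x1].astype(np.uint8),None,fx=10,fy=8 if n=="top" else 10,interpolation=cv2.INTER_CUBIC))
E
```

```text
(no output)
```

View pics/m_top.png

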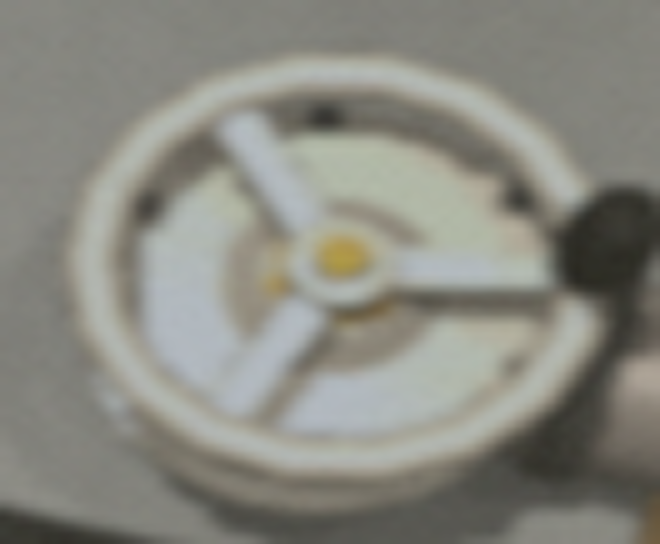

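View pics/m_side.png

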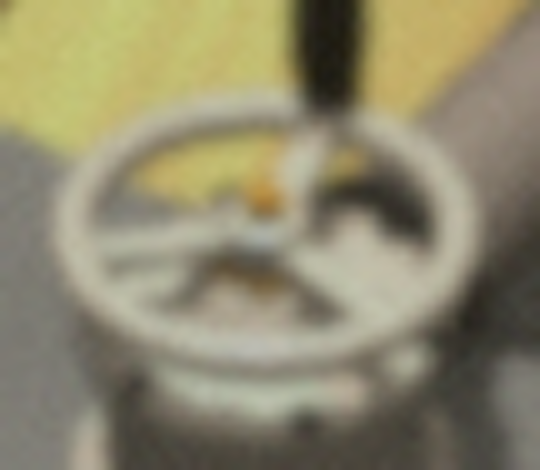

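```bash
python3 - <<'E'
from h import *
np.set_printoptions(precision=1,suppress=True)
def circ(P):
    A=np.c_[2*P[:,:2],np.ones(len(P))]; s=np.linalg.lstsq(A,(P[:,:2]**2).sum(1),rcond=None)[0]
    return s[:2],np.sqrt(s[2]+s[0]**2+s[1]**2),
a=lambda x,y:(308+x/10-.45,134+y/8-.44)
b=lambda x,y:(288+x/10-.45,145+y/10-.45)
P=np.array([onz("top",a(*p),253) for p in[(340,74),(92,275),(350,455),(588,325),(165,125),(490,125),(155,395),(520,398)]])
Q=np.array([onz("side",b(*p),253) for p in[(250,105),(74,225),(462,220),(265,345),(130,145),(415,150),(130,308),(400,312)]])
print(circ(P),circ(Q))
print("hub",onz("top",a(342,270),255),"spindle",onz("top",a(342,258),260),onz("side",b(263,185),260))
X,e=two(T(481,281),S(393,55)); print("griptop",X,e)
for z in(310,314): print(onz("top",T(481,281),z),onz("side",S(393,56),z))
print("base",onz("side",b(322,112),256), onz("side",b(325,60),285))
E
```

```text
(array([609. ,  27.9]), np.float64(55.38890800381923)) (array([607.6,  29.9]), np.float64(54.4279328584184))
hub [607.2  27.6 255. ] spindle [609.5  27.8 260. ] [611.4  23.  260. ]
griptop [608.  -27.6 314.1] 1.9472918912094286
[610.  -28.2 310. ] [608.1 -31.5 310. ]
[609.  -27.6 314. ] [606.5 -26.  314. ]
base [606.7 -19.7 256. ] [602.3  -7.2 285. ]
```

{"name": "play_rows", "arguments": {
  "deltas": [
    [[0,-0.04,0],[0,0,0],1],
    [[0,-0.03,0],[0,0,0],1],
    [[0.034,0,-0.036],[0,0,0],1],
    [[0.034,0,-0.036],[0,0,0],1],
    [[0.033,0,-0.036],[0,0,0],1]
  ]
}}

```text
time_s: 5.3
tool_pos: [544.8, 104.8, 340.3]
ee_rot: [[0.959, 0.001, 0.284], [-0.284, -0.0, 0.959], [0.001, -1.0, 0.0]]
wrist_force: [0.6, 0.5, -0.5]
opening: 85.2
```

{"name": "play_rows", "arguments": {
  "deltas": [
    [[0.033,0,-0.036],[0,0,0],1],
    [[0.033,0,-0.037],[0,0,0],1],
    [[0.033,0,-0.037],[0,0,0],1],
    [[0,0,0],[0,0,0],1]
  ]
}}

```text
time_s: 5.8
tool_pos: [608.3, -33.0, 339.6]
ee_rot: [[0.957, -0.0, 0.291], [-0.291, -0.003, 0.957], [0.001, -1.0, -0.003]]
wrist_force: [0.1, 0.6, -0.2]
opening: 85.4
```

```bash
python3 - <<'E'
from h import *
s=env.get_state();print(s["tool_pos"],s["joint_positions"],s["opening"])
a=env.read_camera("top")[60:270,210:470,::-1]; cv2.imwrite("pics/top3.png",cv2.resize(a,None,fx=3,fy=2.8,interpolation=cv2.INTER_CUBIC))
a=env.read_camera("side")[120:310,190:440,::-1]; cv2.imwrite("pics/side3.png",cv2.resize(a,None,fx=3,fy=3,interpolation=cv2.INTER_CUBIC))
E
```

```text
[608.28242491 -32.9924234  339.57082719] [-0.34032371  0.34711247  0.48632441  1.22494336 -0.15650251  1.60655909
  1.39050997] 85.43808421681412
```

View pics/side3.png

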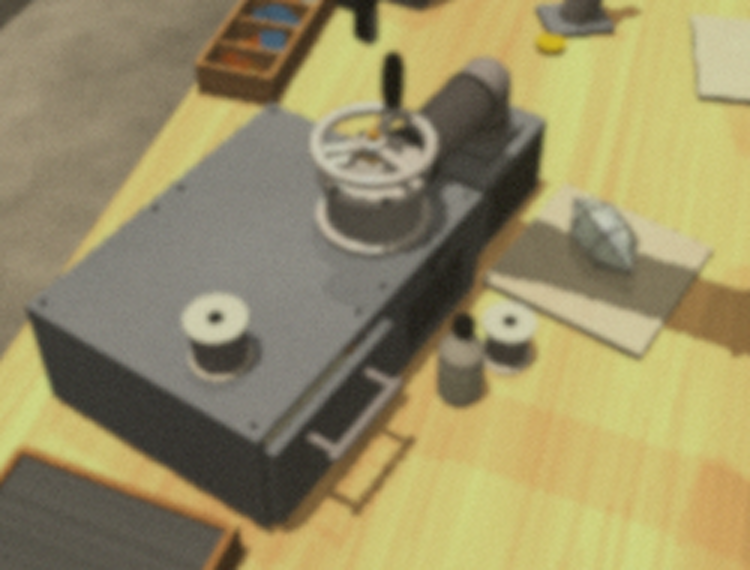

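View pics/top3.png

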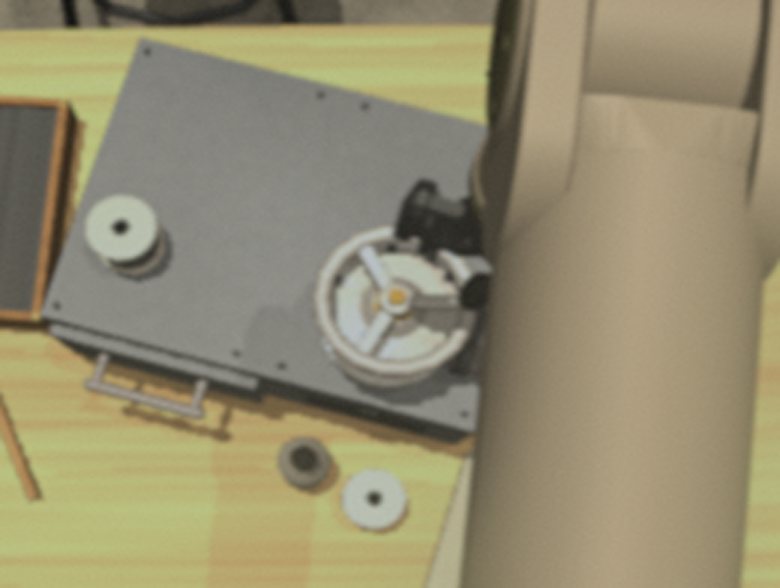

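{"name": "play_rows", "arguments": {
  "deltas": [
    [[-0.002,0.02,0.005],[0,0,0],1],
    [[0,0.025,0],[0,0,0],1],
    [[0,0.025,0],[0,0,0],1],
    [[0,0,0],[0,0,0],1]
  ]
}}

```text
time_s: 6.4
tool_pos: [606.0, -19.9, 268.5]
ee_rot: [[0.96, -0.004, 0.281], [-0.281, 0.001, 0.96], [-0.004, -1.0, -0.0]]
wrist_force: [-0.2, 0.2, -0.1]
opening: 85.2
```

```bash
python3 - <<'E'
from h import *
s=env.get_state();print(s["tool_pos"],s["wrist_force"],s["opening"])
a=env.read_camera("side")[120:200,280:360,::-1]; cv2.imwrite("pics/side4.png",cv2.resize(a,None,fx=7,fy=7,interpolation=cv2.INTER_CUBIC))
E
```

```text
[606.04151425 -19.87651405 268.49809274] [-0.15891321  0.20671058 -0.14790153] 85.23779349662752
```

View pics/side4.png

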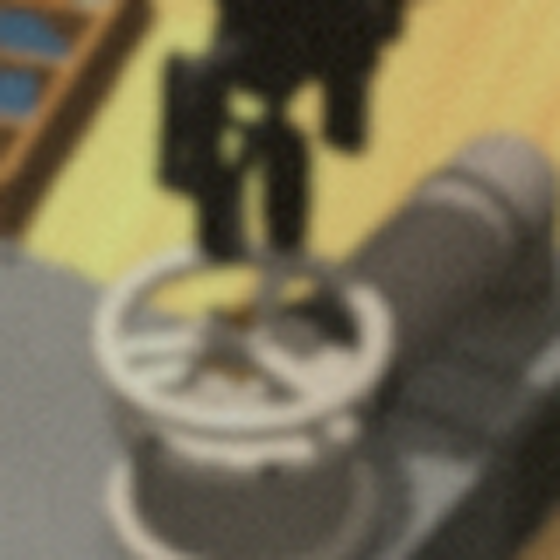

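{"name": "play_rows", "arguments": {
  "deltas": [
    [[0,0,0],[0,0,0],1],
    [[0,0,0],[0,0,0],1]
  ]
}}

```text
time_s: 6.7
tool_pos: [607.7, -21.8, 271.5]
ee_rot: [[0.959, 0.002, 0.284], [-0.284, 0.0, 0.959], [0.002, -1.0, 0.001]]
wrist_force: [-0.1, 1.0, 0.7]
opening: 85.5
```

{"name": "play_rows", "arguments": {
  "deltas": [
    [[0.002,0.003,-0.006],[0,0,0],1],
    [[0,0,0],[0,0,0],1],
    [[0,0,0],[0,0,0],1]
  ]
}}

```text
time_s: 7.08
tool_pos: [607.4, -28.4, 267.3]
ee_rot: [[0.959, -0.0, 0.284], [-0.284, 0.0, 0.959], [-0.0, -1.0, 0.0]]
wrist_force: [1.0, 0.8, -0.0]
opening: 85.2
```

{"name": "play_rows", "arguments": {
  "deltas": [
    [[0,0,0],[0,0,0],0],
    [[0,0,0],[0,0,0],0],
    [[0,0,0],[0,0,0],0],
    [[0,0,0],[0,0,0],0],
    [[0,0,0],[0,0,0],0]
  ],
  "force": 40
}}

```text
time_s: 7.7
tool_pos: [607.5, -27.5, 267.5]
ee_rot: [[0.959, 0.0, 0.283], [-0.283, 0.001, 0.959], [0.0, -1.0, 0.001]]
wrist_force: [0.0, 3.6, 1.2]
opening: 21.8
```

```bash
python3 - <<'E'
from h import *
s=env.get_state();print(s["tool_pos"],s["wrist_force"],s["opening"])
a=env.read_camera("side")[120:200,280:360,::-1]; cv2.imwrite("pics/side5.png",cv2.resize(a,None,fx=7,fy=7,interpolation=cv2.INTER_CUBIC))
E
```

```text
[607.53711749 -27.53929337 267.51815407] [0.01280881 3.57130241 1.18911649] 21.77714016645005
```

View pics/side5.png

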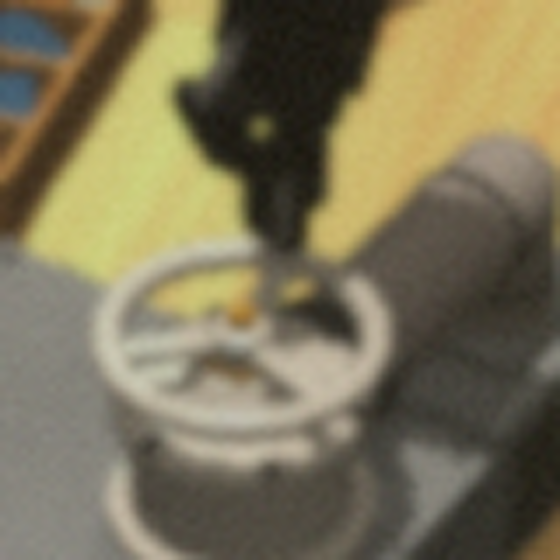

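```bash
cat >> h.py <<'E'
def steps(q0,q1,n,r=56.):
    q=np.linspace(q0,q1,n+1)+np.pi
    P=np.round(r*np.c_[np.cos(q),np.sin(q)]/1000,4); D=np.diff(P,axis=0)
    for i in range(0,n,5): print([[[round(float(d[0]),4),0,round(float(d[1]),4)],[0,0,0],0] for d in D[i:i+5]], "-> q",round(q[min(i+5,n)]-np.pi,2))
def qnow(ax=(608.5,28.0),yaw=-16.5):
    p=env.get_state()["tool_pos"][:2]-np.array(ax); a=np.arctan2(p[1],p[0])-np.radians(yaw)-np.pi
    return a%(2*np.pi), np.hypot(*p)
E
python3 -c "
from h import *
print(qnow()); steps(8.12,0.12,25)"
```

```text
(np.float64(1.841621786386333), np.float64(55.545652803194315))
[[[-0.0177, 0, -0.0019], [0, 0, 0], 0], [[-0.0175, 0, 0.0038], [0, 0, 0], 0], [[-0.0153, 0, 0.0091], [0, 0, 0], 0], [[-0.0117, 0, 0.0134], [0, 0, 0], 0], [[-0.0069, 0, 0.0165], [0, 0, 0], 0]] -> q 6.52
[[[-0.0014, 0, 0.0178], [0, 0, 0], 0], [[0.0043, 0, 0.0173], [0, 0, 0], 0], [[0.0095, 0, 0.0151], [0, 0, 0], 0], [[0.0138, 0, 0.0113], [0, 0, 0], 0], [[0.0167, 0, 0.0064], [0, 0, 0], 0]] -> q 4.92
[[[0.0178, 0, 0.0008], [0, 0, 0], 0], [[0.0172, 0, -0.0048], [0, 0, 0], 0], [[0.0148, 0, -0.0099], [0, 0, 0], 0], [[0.0109, 0, -0.0141], [0, 0, 0], 0], [[0.0059, 0, -0.0169], [0, 0, 0], 0]] -> q 3.32
[[[0.0003, 0, -0.0178], [0, 0, 0], 0], [[-0.0053, 0, -0.017], [0, 0, 0], 0], [[-0.0104, 0, -0.0145], [0, 0, 0], 0], [[-0.0144, 0, -0.0105], [0, 0, 0], 0], [[-0.017, 0, -0.0055], [0, 0, 0], 0]] -> q 1.72
[[[-0.0178, 0, 0.0002], [0, 0, 0], 0], [[-0.0169, 0, 0.0058], [0, 0, 0], 0], [[-0.0142, 0, 0.0108], [0, 0, 0], 0], [[-0.0101, 0, 0.0147], [0, 0, 0], 0], [[-0.0049, 0, 0.0172], [0, 0, 0], 0]] -> q 0.12
```

{"name": "play_rows", "arguments": {
  "deltas": [
    [[-0.0177,0,-0.0019],[0,0,0],0],
    [[-0.0175,0,0.0038],[0,0,0],0],
    [[-0.0153,0,0.0091],[0,0,0],0],
    [[-0.0117,0,0.0134],[0,0,0],0],
    [[-0.0069,0,0.0165],[0,0,0],0]
  ]
}}

```text
time_s: 8.38
tool_pos: [553.4, 29.6, 267.6]
ee_rot: [[0.958, 0.003, 0.285], [-0.285, -0.002, 0.958], [0.003, -1.0, -0.001]]
wrist_force: [11.5, -4.0, -4.5]
opening: 21.9
```

```bash
python3 -c "
from h import *
print(qnow(),env.get_state()['wrist_force'])"
```

```text
(np.float64(0.25930371401857366), np.float64(55.073527520646905)) [11.50269921 -4.02184096 -4.50299504]
```

{"name": "play_rows", "arguments": {
  "deltas": [
    [[-0.0014,0,0.0178],[0,0,0],0],
    [[0.0043,0,0.0173],[0,0,0],0],
    [[0.0095,0,0.0151],[0,0,0],0],
    [[0.0138,0,0.0113],[0,0,0],0],
    [[0.0167,0,0.0064],[0,0,0],0]
  ]
}}

```text
time_s: 9.0
tool_pos: [613.6, 84.5, 267.5]
ee_rot: [[0.959, -0.001, 0.283], [-0.283, -0.0, 0.959], [-0.001, -1.0, -0.0]]
wrist_force: [-4.6, -6.2, 7.3]
opening: 21.9
```

```bash
python3 -c "
from h import *
print(qnow(),env.get_state()['wrist_force'])"
```

```text
(np.float64(4.910932475289804), np.float64(56.69910959565065)) [-4.59188997 -6.23401784  7.27700923]
```

Tracking is good and forces are small, so I'll continue.

{"name": "play_rows", "arguments": {
  "deltas": [
    [[0.0178,0,0.0008],[0,0,0],0],
    [[0.0172,0,-0.0048],[0,0,0],0],
    [[0.0148,0,-0.0099],[0,0,0],0],
    [[0.0109,0,-0.0141],[0,0,0],0],
    [[0.0059,0,-0.0169],[0,0,0],0]
  ]
}}

```text
time_s: 9.62
tool_pos: [665.6, 23.8, 267.5]
ee_rot: [[0.96, 0.001, 0.281], [-0.281, 0.002, 0.96], [0.001, -1.0, 0.003]]
wrist_force: [-2.2, 4.7, 5.9]
opening: 21.5
```

{"name": "play_rows", "arguments": {
  "deltas": [
    [[0.0003,0,-0.0178],[0,0,0],0],
    [[-0.0053,0,-0.017],[0,0,0],0],
    [[-0.0104,0,-0.0145],[0,0,0],0],
    [[-0.0144,0,-0.0105],[0,0,0],0],
    [[-0.017,0,-0.0055],[0,0,0],0]
  ]
}}

```text
time_s: 10.25
tool_pos: [600.9, -27.0, 267.5]
ee_rot: [[0.959, 0.001, 0.283], [-0.283, 0.001, 0.959], [0.001, -1.0, 0.002]]
wrist_force: [4.3, 7.8, 2.8]
opening: 21.6
```

```bash
python3 -c "
from h import *
print(qnow(),env.get_state()['wrist_force'])"
```

```text
(np.float64(1.7208016198437575), np.float64(55.50761537950341)) [4.30553002 7.76649263 2.84648388]
```

{"name": "play_rows", "arguments": {
  "deltas": [
    [[-0.0178,0,0.0002],[0,0,0],0],
    [[-0.0169,0,0.0058],[0,0,0],0],
    [[-0.0142,0,0.0108],[0,0,0],0],
    [[-0.0101,0,0.0147],[0,0,0],0]
  ]
}}

```text
time_s: 10.75
tool_pos: [554.2, 19.0, 267.5]
ee_rot: [[0.959, 0.003, 0.284], [-0.284, -0.001, 0.959], [0.003, -1.0, 0.0]]
wrist_force: [14.8, -0.6, -3.7]
opening: 22.1
```

{"name": "play_rows", "arguments": {
  "deltas": [
    [[-0.0049,0,0.0172],[0,0,0],0],
    [[0,0,0],[0,0,0],0]
  ]
}}

```text
time_s: 11.0
tool_pos: [554.4, 38.4, 267.5]
ee_rot: [[0.959, 0.003, 0.282], [-0.282, 0.0, 0.959], [0.002, -1.0, 0.001]]
wrist_force: [6.2, 1.4, 0.0]
opening: 21.6
```

```bash
python3 -c "
from h import *
print(qnow((609.3,28.4)),env.get_state()['wrist_force'])"
```

```text
(np.float64(0.10845617725299439), np.float64(55.75815747926042)) [6.15203169 1.44267228 0.02728724]
```

{"name": "play_rows", "arguments": {
  "deltas": [
    [[0,0,0.004],[0,0,0],0],
    [[0,0,0],[0,0,0],0]
  ]
}}

```text
time_s: 11.25
tool_pos: [554.9, 40.5, 267.5]
ee_rot: [[0.959, 0.001, 0.284], [-0.284, -0.0, 0.959], [0.001, -1.0, -0.0]]
wrist_force: [3.7, -2.3, 3.9]
opening: 22.0
```

{"name": "play_rows", "arguments": {
  "deltas": [
    [[0,0,0.003],[0,0,0],0],
    [[0,0,0],[0,0,0],0]
  ]
}}

```text
time_s: 11.5
tool_pos: [555.7, 43.7, 267.5]
ee_rot: [[0.959, 0.001, 0.284], [-0.284, -0.0, 0.959], [0.001, -1.0, -0.0]]
wrist_force: [3.7, -1.4, 4.6]
opening: 21.8
```

{"name": "play_rows", "arguments": {
  "deltas": [
    [[0,0,0.003],[0,0,0],0],
    [[0,0,0],[0,0,0],0]
  ]
}}

```text
time_s: 11.75
tool_pos: [556.0, 44.8, 267.5]
ee_rot: [[0.958, -0.001, 0.286], [-0.286, -0.002, 0.958], [-0.0, -1.0, -0.002]]
wrist_force: [0.2, -8.5, 5.6]
opening: 21.6
```

{"name": "play_rows", "arguments": {
  "deltas": [
    [[0,0,0.003],[0,0,0],0],
    [[0,0,0],[0,0,0],0],
    [[0,0,0],[0,0,0],0]
  ]
}}

```text
time_s: 12.12
tool_pos: [556.1, 45.0, 267.4]
ee_rot: [[0.957, -0.002, 0.289], [-0.289, -0.005, 0.957], [-0.001, -1.0, -0.005]]
wrist_force: [-4.2, -13.9, 6.9]
opening: 21.8
```

```bash
python3 -c "
from h import *
s=env.get_state();print(qnow((609.3,28.4)),s['tool_pos'],s['wrist_force'])"
```

```text
(np.float64(6.2696719539394135), np.float64(55.73712763992171)) [556.07693408  44.95091088 267.43322998] [ -4.17697685 -13.87357915   6.8691034 ]
```

{"name": "play_rows", "arguments": {
  "deltas": [
    [[0.0005,0,-0.0065],[0,0,0],0],
    [[0,0,0],[0,0,0],0]
  ]
}}

```text
time_s: 12.38
tool_pos: [555.6, 43.2, 267.4]
ee_rot: [[0.959, -0.0, 0.284], [-0.284, 0.0, 0.959], [-0.0, -1.0, 0.0]]
wrist_force: [1.0, -2.9, 5.9]
opening: 21.4
```

```bash
python3 -c "
from h import *
s=env.get_state();print(qnow((609.3,28.4)),s['tool_pos'],s['wrist_force'])
steps(0,2*np.pi,20)"
```

```text
(np.float64(0.019779303856948705), np.float64(55.71280328140219)) [555.57896034  43.16368338 267.44503228] [ 1.02129882 -2.9318302   5.85236127]
[[[0.0027, 0, -0.0173], [0, 0, 0], 0], [[0.008, 0, -0.0156], [0, 0, 0], 0], [[0.0124, 0, -0.0124], [0, 0, 0], 0], [[0.0156, 0, -0.008], [0, 0, 0], 0], [[0.0173, 0, -0.0027], [0, 0, 0], 0]] -> q 1.57
[[[0.0173, 0, 0.0027], [0, 0, 0], 0], [[0.0156, 0, 0.008], [0, 0, 0], 0], [[0.0124, 0, 0.0124], [0, 0, 0], 0], [[0.008, 0, 0.0156], [0, 0, 0], 0], [[0.0027, 0, 0.0173], [0, 0, 0], 0]] -> q 3.14
[[[-0.0027, 0, 0.0173], [0, 0, 0], 0], [[-0.008, 0, 0.0156], [0, 0, 0], 0], [[-0.0124, 0, 0.0124], [0, 0, 0], 0], [[-0.0156, 0, 0.008], [0, 0, 0], 0], [[-0.0173, 0, 0.0027], [0, 0, 0], 0]] -> q 4.71
[[[-0.0173, 0, -0.0027], [0, 0, 0], 0], [[-0.0156, 0, -0.008], [0, 0, 0], 0], [[-0.0124, 0, -0.0124], [0, 0, 0], 0], [[-0.008, 0, -0.0156], [0, 0, 0], 0], [[-0.0027, 0, -0.0173], [0, 0, 0], 0]] -> q 6.28
```

{"name": "play_rows", "arguments": {
  "deltas": [
    [[0.0027,0,-0.0173],[0,0,0],0],
    [[0.008,0,-0.0156],[0,0,0],0],
    [[0.0124,0,-0.0124],[0,0,0],0],
    [[0.0156,0,-0.008],[0,0,0],0],
    [[0.0173,0,-0.0027],[0,0,0],0]
  ]
}}

```text
time_s: 13.0
tool_pos: [593.6, -25.3, 267.4]
ee_rot: [[0.959, -0.001, 0.282], [-0.282, 0.002, 0.959], [-0.002, -1.0, 0.002]]
wrist_force: [-1.8, 7.0, 8.5]
opening: 21.7
```

{"name": "play_rows", "arguments": {
  "deltas": [
    [[0.0173,0,0.0027],[0,0,0],0],
    [[0.0156,0,0.008],[0,0,0],0],
    [[0.0124,0,0.0124],[0,0,0],0],
    [[0.008,0,0.0156],[0,0,0],0],
    [[0.0027,0,0.0173],[0,0,0],0]
  ]
}}

```text
time_s: 13.62
tool_pos: [663.0, 10.8, 267.4]
ee_rot: [[0.959, -0.002, 0.285], [-0.285, -0.001, 0.959], [-0.002, -1.0, -0.001]]
wrist_force: [-7.6, -2.1, 10.5]
opening: 21.7
```

{"name": "play_rows", "arguments": {
  "deltas": [
    [[-0.0027,0,0.0173],[0,0,0],0],
    [[-0.008,0,0.0156],[0,0,0],0],
    [[-0.0124,0,0.0124],[0,0,0],0],
    [[-0.0156,0,0.008],[0,0,0],0],
    [[-0.0173,0,0.0027],[0,0,0],0]
  ]
}}

```text
time_s: 14.25
tool_pos: [626.0, 82.1, 267.5]
ee_rot: [[0.959, 0.002, 0.283], [-0.283, 0.0, 0.959], [0.001, -1.0, 0.001]]
wrist_force: [3.2, -2.4, 8.0]
opening: 21.9
```

{"name": "play_rows", "arguments": {
  "deltas": [
    [[-0.0173,0,-0.0027],[0,0,0],0],
    [[-0.0156,0,-0.008],[0,0,0],0],
    [[-0.0124,0,-0.0124],[0,0,0],0],
    [[-0.008,0,-0.0156],[0,0,0],0],
    [[-0.0027,0,-0.0173],[0,0,0],0]
  ]
}}

```text
time_s: 14.88
tool_pos: [555.6, 43.9, 267.5]
ee_rot: [[0.959, 0.0, 0.282], [-0.282, 0.001, 0.959], [0.0, -1.0, 0.001]]
wrist_force: [7.8, 1.5, 2.5]
opening: 21.4
```

```bash
python3 -c "
from h import *
s=env.get_state();print(qnow((609.3,28.4)),s['tool_pos'],s['wrist_force'])"
```

```text
(np.float64(0.00707865767728455), np.float64(55.84656068784953)) [555.64228139  43.88184661 267.49269671] [7.84895288 1.5096115  2.5265714 ]
```

One turn is done. Now the second.

{"name": "play_rows", "arguments": {
  "deltas": [
    [[0.0027,0,-0.0173],[0,0,0],0],
    [[0.008,0,-0.0156],[0,0,0],0],
    [[0.0124,0,-0.0124],[0,0,0],0],
    [[0.0156,0,-0.008],[0,0,0],0],
    [[0.0173,0,-0.0027],[0,0,0],0]
  ]
}}

```text
time_s: 15.5
tool_pos: [593.8, -25.5, 267.4]
ee_rot: [[0.959, -0.001, 0.282], [-0.282, 0.003, 0.959], [-0.002, -1.0, 0.002]]
wrist_force: [0.1, 10.3, 9.7]
opening: 21.5
```

{"name": "play_rows", "arguments": {
  "deltas": [
    [[0.0173,0,0.0027],[0,0,0],0],
    [[0.0156,0,0.008],[0,0,0],0],
    [[0.0124,0,0.0124],[0,0,0],0],
    [[0.008,0,0.0156],[0,0,0],0],
    [[0.0027,0,0.0173],[0,0,0],0]
  ]
}}

```text
time_s: 16.12
tool_pos: [662.6, 9.8, 267.4]
ee_rot: [[0.958, -0.003, 0.285], [-0.286, -0.001, 0.958], [-0.002, -1.0, -0.002]]
wrist_force: [-8.7, -1.0, 10.7]
opening: 21.7
```

{"name": "play_rows", "arguments": {
  "deltas": [
    [[-0.0027,0,0.0173],[0,0,0],0],
    [[-0.008,0,0.0156],[0,0,0],0],
    [[-0.0124,0,0.0124],[0,0,0],0],
    [[-0.0156,0,0.008],[0,0,0],0],
    [[-0.0173,0,0.0027],[0,0,0],0]
  ]
}}

```text
time_s: 16.75
tool_pos: [626.2, 82.0, 267.5]
ee_rot: [[0.959, 0.002, 0.282], [-0.282, 0.001, 0.959], [0.002, -1.0, 0.001]]
wrist_force: [2.8, 1.2, 7.8]
opening: 21.7
```

{"name": "play_rows", "arguments": {
  "deltas": [
    [[-0.0173,0,-0.0027],[0,0,0],0],
    [[-0.0156,0,-0.008],[0,0,0],0],
    [[-0.0124,0,-0.0124],[0,0,0],0],
    [[-0.008,0,-0.0156],[0,0,0],0],
    [[-0.0027,0,-0.0173],[0,0,0],0]
  ]
}}

```text
time_s: 17.38
tool_pos: [555.5, 43.4, 267.5]
ee_rot: [[0.959, -0.0, 0.282], [-0.282, 0.001, 0.959], [-0.0, -1.0, 0.001]]
wrist_force: [7.3, 1.7, 3.9]
opening: 21.8
```

{"name": "play_rows", "arguments": {
  "deltas": [
    [[0,0,0],[0,0,0],0],
    [[0,0,0],[0,0,0],0],
    [[0,0,0],[0,0,0],0],
    [[0,0,0],[0,0,0],0]
  ]
}}

```text
time_s: 17.88
tool_pos: [555.4, 42.0, 267.4]
ee_rot: [[0.959, -0.002, 0.285], [-0.285, -0.001, 0.959], [-0.002, -1.0, -0.002]]
wrist_force: [-3.4, -1.6, 9.1]
opening: 21.5
```

```bash
python3 - <<'E'
from h import *
s=env.get_state();print(qnow((609.3,28.4)),s['tool_pos'],s['wrist_force'],s['opening'],s['time_s'])
cv2.imwrite("pics/top6.png",env.read_camera("top")[:,:,::-1])
a=env.read_camera("side")[120:310,190:440,::-1]; cv2.imwrite("pics/side6.png",cv2.resize(a,None,fx=3,fy=3,interpolation=cv2.INTER_CUBIC))
E
```

```text
(np.float64(0.04109987737905341), np.float64(55.62541650214383)) [555.36116062  41.99369585 267.40369637] [-3.36513544 -1.59115887  9.10472297] 21.51933620270062 17.875
```

View pics/side6.png

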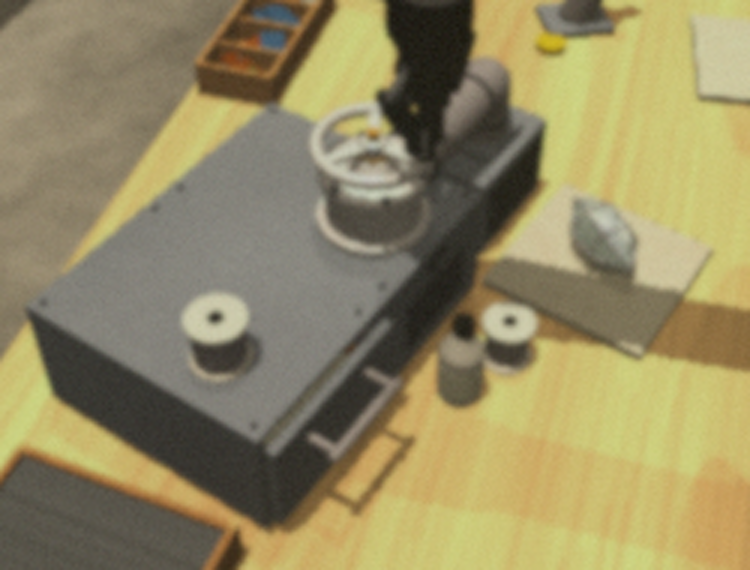

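View pics/top6.png

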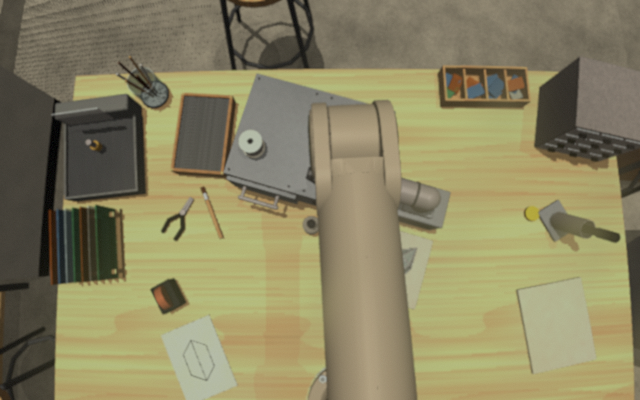

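{"name": "play_rows", "arguments": {
  "deltas": [
    [[0,0,0.001],[0,0,0],0],
    [[0,0,0],[0,0,0],0],
    [[0,0,0],[0,0,0],0],
    [[0,0,0],[0,0,0],0],
    [[0,0,0],[0,0,0],0]
  ]
}}

```text
time_s: 18.6
tool_pos: [555.7, 43.1, 267.4]
ee_rot: [[0.959, -0.002, 0.285], [-0.285, -0.001, 0.959], [-0.002, -1.0, -0.001]]
wrist_force: [-3.9, -1.0, 9.4]
opening: 21.7
```

```bash
python3 - <<'E'
from h import *
s=env.get_state();print(qnow((609.3,28.4)),s['wrist_force'],s['opening'])
print(env.job_done())
E
```

```text
(np.float64(0.019763854862743457), np.float64(55.63429019412056)) [-3.86905996 -0.98283486  9.43346749] 21.701896458498357
the job is handed in; nothing more can be done
None
```

The drawer is home, the valve is two turns open from its stop, and the gripper is still holding the crank grip. I handed the job in at 18.6 s of robot time. No verdict was reported.

- **Drawer:** I pushed it in by its bar pull with the fingers shut, about 48 mm. The push force dropped to zero as the catch took it, then the drawer stood firm against about 12 N. After I backed off, the camera measurements put the face and bar at their home position, with roughly 3–5 mm of scatter. I never saw the expected catch force; the highest reading on the way in was about 2 N. The side picture also shows a strip of the filter above the face. I took this as the open gap over the face, whose top I measured at about 124 mm.
- **Valve:** I turned the wheel clockwise about 8.1 rad onto its stop. The crank stood still there while the force rose to about 14 N. I then backed it off two full turns.
- **Final check:** By arm position, the crank is about 0.03 rad past exactly two turns, measured from where it stopped. The fingers are stopped on the grip at 21.7 mm opening, with 40 N set. The force between the fingers and the grip is not measured directly.
- **Bystanders:** In the last pictures those in view look unmoved. In the top view the arm hides one spool and part of the pendant, but both look undisturbed in the side view.

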